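# Unlock the seed dispenser and hold its gate at the green mark

## Task

Pull the red-headed lock pin up out of its sleeve on the seed dispenser, lower it (do not drop it) foot first into the white pot with the blue band and let go of it there. Then pull the black gate knob out against its spring until the red pointer is in line with the green mark, and finish while still holding the knob there, so that the gate stays open over the tin. Leave the open tin under the spout, the closed tin and the carton where they are, and do not knock the pot over.

Things in the scene. Friction and masses are not known exactly. Their poses are not given: they have to be found in the camera images.
- dispenser: Blue and aluminium bench seed dispenser, fixed, 435 x 160 mm, 245 mm high. Origin on the table; own +x runs from the knob to the hopper, z up; the gate is pulled along own -x. In its frame (mm): hopper 142 across at (90, 0); flat bed from x -255 to -30, y -65 to 45, top 80 up.
- sleeve_top (a point): Mouth of the steel sleeve that holds the pin, at (-75, 0) mm in the dispenser's frame, 140 mm above the table. The sleeve is a block 36 mm along the dispenser's x and 60 mm across, with an upright 15 mm bore.
- pin: Loose lock pin, 140 mm long, about 80 g: steel shaft 12 mm in diameter, then from 95 to 140 mm above the foot a red round head 18 mm in diameter to grip. Origin at the centre of its foot, z along the pin to the head. It starts upright in the sleeve, its foot 80 mm above the table, through a hole in the gate: the gate is locked until the pin is drawn up 60 mm and out.
- pin_foot (a point): Centre of the pin's lower end (same point as the pin's origin).
- pot: White round open pot with a blue band, loose, 400 g, 70 mm outer diameter, 90 mm high, wall 3 mm, floor 6 mm thick. Origin at the centre of its underside, z up. It may stand in either of two places, swapped with the closed tin. The pin, let go in it, leans on the rim.
- knob: The gate slide with its black upright round knob, 22 mm in diameter, to be gripped from above. Origin on the knob's axis at its foot, 93 mm above the table; the black part runs 10 to 58 mm above the origin. Axes as the dispenser's; it slides along the dispenser's own -x, at most 75 mm out. A spring pulls it shut: 3.3 N when shut, 1.1 N more per 10 mm; let go, it runs shut.
- pointer_tip (a point): Tip of the thin red pointer (4 mm wide) that sticks out sideways (dispenser's -y) from the slide at the knob: 44 mm from the knob's axis, 91 mm above the table. It moves with the gate.
- mark: Flat green mark on the edge of the bed beside the slide, 16 mm along the pull, 20 mm across, 5 mm thick. Fixed during the job, but each time set elsewhere, 32 to 60 mm along the pull from the shut gate's pointer. Origin at the centre of its underside, 80 mm up; axes as the dispenser's. The pointer is right when level with its middle along the dispenser's x (they lie 12 mm apart across).
- tin: Open khaki metal tin, loose, 66 mm in diameter, 45 mm high, standing on the dispenser's foot plate under the spout. Origin at the centre of its underside. To be left alone.
- store_tin: Closed khaki metal tin with a lid, loose, 70 mm in diameter, 55 mm high, near the pot. Origin at the centre of its underside. To be left alone.
- carton: Small brown carton, loose, 100 x 70 x 50 mm, beyond the pot and dispenser. Origin at the centre of its underside. To be left alone.

How it is judged:
On the way, in this order (a step that is already met when the one before it is completed fails the run):
1. the pin is pulled up clear of its sleeve in the gripper (z of pin_foot in the frame of dispenser above 0.142 m and contact force between the fingers and pin above 0.5 N), for 0.1 s.
2. the pin is lowered into the pot, still in the gripper, its foot within 45 mm of the pot's underside (horizontal distance between pin_foot and pot below 0.034 m and z of pin_foot in the frame of pot below 0.045 m and contact force between the fingers and pin above 0.5 N), for 0.1 s.
3. the pin is let go and rests in the pot (horizontal distance between pin_foot and pot below 0.034 m and z of pin_foot in the frame of pot below 0.03 m and contact force between the fingers and pin below 0.1 N and linear speed of pin below 0.05 m/s), for 0.3 s.
At the end, for the whole second after the job is handed in: The red pointer stands within 7 mm of the middle of the green mark and still, held by the fingers on the knob with more than 2 N; the lock pin rests in the upright pot, its foot under 30 mm above the pot's underside, untouched; the open tin is still under the spout (within 20 mm) (all of step 3 and x of pointer_tip in the frame of mark between -0.007 and 0.007 m and contact force between the fingers and knob above 2 N and linear speed of knob below 0.01 m/s and angle between pot's own z axis and vertical below 0.1 rad and x of tin in the frame of dispenser between 0.07 and 0.11 m); the arm keeps its last pose, push and grip.
It fails at once if the open tin under the spout is moved over 20 mm (distance of tin from where it was at the start of the episode above 0.02 m).
It fails at once if the closed tin is moved over 30 mm (distance of store_tin from where it was at the start of the episode above 0.03 m).
It fails at once if the carton is moved over 30 mm (distance of carton from where it was at the start of the episode above 0.03 m).
It fails at once if the pot is tipped over 0.5 rad (angle between pot's own z axis and vertical above 0.5 rad).
It also fails if it takes over 53 s, if anything falls off the work surface, if the arm or the gripper's body presses on something with over 40 N, if the wrist force passes 120 N, or if a joint passes its speed limit or range.

## Robot

A 6-joint arm with a two-finger parallel gripper is mounted at the origin on the work surface. World frame = base frame: x ahead of the robot, y to its left, z up, the work surface at z = 0. Lengths are in m, angles in rad, forces in N, time in s.
With the tool pointing down it reaches from about 0.3 to 0.85 m from the base axis. Payload 4.2 kg.
Tool frame: the origin (TCP) lies at the very end of the fingers, on their centre line; the grasp point (between the pads) lies 19 mm behind it; z points along the fingers, y is the line along which they close (so a half turn about z gives the same grasp; the last joint's range is limited). The gripper opens to 91 mm and grips with 3 to 60 N. Pads are 32 mm wide; open, the fingers measure 118 mm over their backs; the gripper's body (76 mm by 178 mm) begins 60 mm behind the grasp point.
Start: joints at [-1.172, 0.32, 1.565, -0, 1.257, -0.02], TCP at [0.234, -0.525, 0.214] pointing down, gripper open.
Joint ranges: [-3.11, 3.11], [-0.84, 2.01], [0.21, 2.61], [-1.34, 4.49], [0.05, 2.63], [-2.56, 2.56]. Speed limits (rad/s): [2.57, 2.57, 3.14, 3.14, 3.14, 3.14].

## Interface

Orientations are given as a unit quaternion [w, x, y, z].
In Python, from rig import bot, vision, ticket gives the robot as it stands. The module is installed in compiled form; this text tells all that it offers.
- The arm moves only by the tool arm_command, never from a script. Its argument "increments" is a list of rows, each a list of 5 numbers: the shift along the tool's x, y, z in m, then the turn about the tool's z in rad, then the finger opening in m, from 0 to 0.0912. In form: [[dx, dy, dz, roll, claw], ...]. A call has 1 to 5 rows; each row is the pose to reach, as a shift and turn from the pose commanded when the call began, along the tool's axes at that moment; what a row does not reach only later rows make up. A row lasts 1/8 s, in which the tool goes at most 62.5 mm and 10.7 degrees, less where a joint would pass 70% of its speed; a pose out of reach is approached as far as the arm can. A call with a gripper value outside its range is refused whole. The fingers move at their own pace and stop on an object; "grip_force" is the grip in N (left out, the last holds). Time passes only in rows, so rows that repeat a pose let the fingers close. It gives the time, the measured TCP pose, the force, the opening and the grip force at its end, in the units of the state.
- bot.state(): the state, without advancing time (a new reading comes with each control period).
- vision.grab_frame(name): name is "side" or "top" or "wrist"; returns a dict with "img" (384x512x3 uint8, red, green, blue), "mtx" (3x3 intrinsics, pixels), "k1" (the pictures are not rectified: a ray, as slopes to the right and down, at radius r is drawn at 1 + k1 r^2 times it, then the intrinsics apply), "T" (4x4, takes a point from camera to world coordinates); the wrist camera has in their place "mount" (4x4, takes a point from camera to tool coordinates, whose origin is the TCP and whose axes are the flange's). Camera axes: x right, y up, looking along -z (the intrinsics and any distortion apply to the point x, -y, -z); pixel columns grow to the right and rows downward; lengths in m; the calibration is good to about 2 mm. A picture is of the moment at which its call begins: read the wrist's pose just before it. There is no depth.
- ticket.hand_in(): hands the job in; it is judged then, once.
Trained networks look in a picture, given as the dict that the camera call returned (one of the last four; its "shot" number tells which), for a name from the list of things; names that differ only in an ending like _2 or _b are one class to them, and where a whole thing is asked for, a point or a joint stands for the part that bears it (a point fixed in the world has none). Each returns a list of dicts, best first, with "conf" (0 to 1); they miss things now and then, are a little off and sometimes report something else, mostly with a low value. They report only what shows in the picture. A call takes as long as a camera call.
- vision.search_frame(thing, picture): "centre" ([x, y, z] in m, in world coordinates, good to about 4 mm: the middle of the surface that is visible of it).
- vision.silhouettes(thing, picture): "region" (384x512 bool, what is visible of it).
- vision.landmark_of(thing, picture): "centre" ([x, y, z] in m, in world coordinates, good to about 4 mm: a listed point, or the origin of a listed thing).
The state is a dict: "time": time; "q": joint angles; "qvel": joint speeds; "effort": joint torques, N m; "position": TCP position; "eef_rot": TCP orientation; "force": force on the tool from outside, world axes, zero at the start; "moment": the same for the moment, N m; "finger_gap": finger opening in m; "grasp_force": force on a finger pad.
Only numpy, scipy, OpenCV 4.12 (cv2) and the standard library are available. Lean on these libraries where they do the work, as an engineer would, in place of code of your own. Each camera call takes 0.05 s, during which the arm holds its last target. There are 200 camera calls.

## Working session

There is one attempt and no reset: what is moved stays moved. The work goes in short steps, Python scripts to look and compute and a tool call to move; the robot and the scene stay as the last step left them, time stands still between calls to the robot, and variables do not carry over. Pictures are saved under pics/ and viewed, at most 11 in all, crops included, and the job is handed in when it is done.

Besides the shell and the picture viewer there is one more tool, called after "Emit:" as a command line: name --pt "numbers of a row" for each row, then --argument value for the rest. arm_command: Moves the arm, as the interface text tells. Its arguments: {"type":"object","properties":{"increments":{"type":"array"},"grip_force":{"type":"number"}},"required":["increments"]}

```bash
mkdir -p pics; cat > h.py <<'E'
import numpy as np, cv2
from rig import bot, vision, ticket
def save(f,n): cv2.imwrite('pics/'+n+'.png', f['img'][:,:,::-1])
def lm(things,f,fn='landmark_of'):
    for t in things:
        r=getattr(vision,fn)(t,f)
        print(t,[(np.round(d['centre'],4).tolist(),round(d['conf'],2)) for d in r[:2]])
E
python3 - <<'E'
from h import *
s=bot.state(); print({k:np.round(v,4).tolist() for k,v in s.items()})
T=['dispenser','sleeve_top','pin','pin_foot','pot','knob','pointer_tip','mark','tin','store_tin','carton']
ims=[]
for c in ['side','top']:
    f=vision.grab_frame(c); print(c); ims.append(f['img']); save(f,c+'0')
    lm(T,f)
E
```

```text
{'time': 0.0, 'q': [-1.172, 0.3203, 1.5657, -0.0, 1.2574, -0.02], 'qvel': [-0.0014, -0.001, 0.0007, -0.0001, 0.002, 0.0006], 'effort': [-0.0004, -41.2456, -23.1974, 0.0726, 0.0458, -0.0002], 'position': [0.2336, -0.5248, 0.2131], 'eef_rot': [-0.0009, 0.9782, 0.2079, -0.0002], 'force': [0.7087, 0.1002, 0.1153], 'moment': [0.0075, 0.0027, 0.0086], 'grasp_force': 0.0, 'finger_gap': 0.091}
side
dispenser [([0.5028, 0.183, 0.0006], 0.69)]
sleeve_top [([0.5092, 0.1036, 0.1403], 0.75)]
pin []
pin_foot [([0.5033, 0.1856, -0.0007], 0.53)]
pot [([0.4479, -0.2379, 0.0023], 0.55)]
knob [([0.5251, 0.0021, 0.0907], 0.49), ([0.6279, -0.3279, -0.0043], 0.24)]
pointer_tip []
mark [([0.5928, -0.0338, 0.0797], 0.55)]
tin []
store_tin [([0.6276, -0.3265, -0.0011], 0.62), ([0.5916, -0.0341, 0.0811], 0.39)]
carton [([0.785, -0.0921, 0.0007], 0.74), ([0.5933, -0.031, 0.0821], 0.3)]
top
dispenser [([0.5053, 0.1846, -0.0029], 0.87)]
sleeve_top [([0.5121, 0.1082, 0.1393], 0.9), ([0.5053, 0.184, 0.0012], 0.67)]
pin [([0.5102, 0.1067, 0.0857], 0.59)]
pin_foot []
pot [([0.442, -0.2353, 0.002], 0.87)]
knob [([0.5263, 0.0069, 0.0923], 0.78), ([0.5714, 0.011, 0.0909], 0.51)]
pointer_tip [([0.5716, 0.0112, 0.0899], 0.82)]
mark [([0.5856, -0.031, 0.0857], 0.52)]
tin []
store_tin [([0.6276, -0.3289, 0.0002], 0.69), ([0.4467, -0.2366, -0.0013], 0.16)]
carton [([0.7849, -0.0931, -0.001], 0.72)]
```

View pics/side0.png

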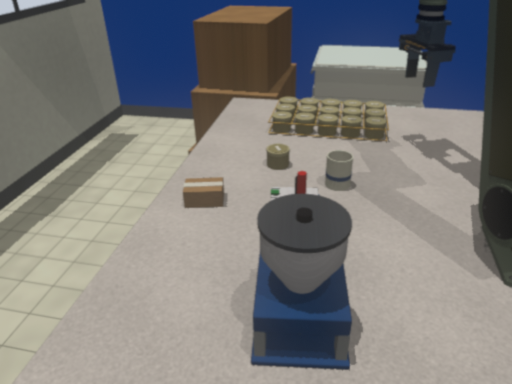

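View pics/top0.png

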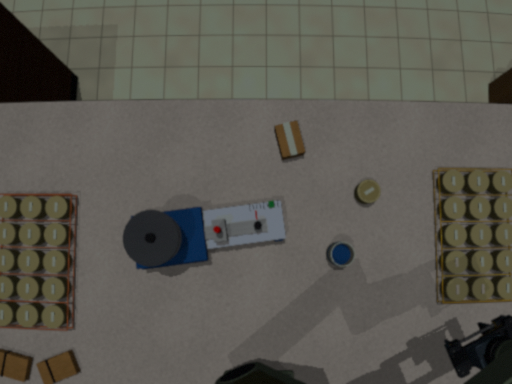

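Emit:
arm_command --pt "0.045 -0.036 -0.04 0.15 0.08" --pt "0.09 -0.072 -0.08 0.3 0.06" --pt "0.135 -0.108 -0.13 0.3 0.06" --pt "0.18 -0.144 -0.13 0.3 0.06" --pt "0.225 -0.18 -0.13 0.3 0.06"

```text
time: 1.82
position: [0.3606, -0.2808, 0.3447]
eef_rot: [0.001, 0.998, 0.059, 0.001]
force: [1.0, -0.4, 0.4]
finger_gap: 0.0599
grasp_force: 0.0
```

```bash
python3 - <<'E'
from h import *
f=vision.grab_frame('wrist'); save(f,'w1'); print(np.round(f['mount'],3).tolist(), f['mtx'].tolist(), f['k1'])
lm(['pot','store_tin'],f)
E
```

```text
[[-0.0, 0.966, 0.257, 0.072], [1.0, 0.0, -0.001, -0.0], [-0.001, 0.257, -0.966, -0.171], [0.0, 0.0, 0.0, 1.0]] [[331.6440960683634, 0.0, 255.7246140005605], [0.0, 331.6440960683634, 195.5550101794825], [0.0, 0.0, 1.0]] -0.09050189487368063
pot [([0.4461, -0.2376, -0.0015], 0.9)]
store_tin []
```

Emit:
arm_command --pt "0.02 -0.06 0 0 0.06" --pt "0.06 -0.12 0 0 0.06" --pt "0.1 -0.18 0 0 0.06" --pt "0.15 -0.22 0 0 0.06" --pt "0.18 -0.27 0 0 0.06"

```text
time: 2.6
position: [0.5003, -0.0066, 0.3427]
eef_rot: [0.001, 0.998, 0.058, 0.0]
force: [-0.0, 0.1, -0.4]
finger_gap: 0.0597
grasp_force: 0.0
```

```bash
python3 - <<'E'
from h import *
print(bot.state()['position'])
f=vision.grab_frame('wrist'); save(f,'w2')
lm(['sleeve_top','pin','knob','pointer_tip','mark','dispenser'],f)
lm(['pin'],f,'search_frame')
E
```

```text
[ 0.50029609 -0.00660835  0.34270652]
sleeve_top [([0.5128, 0.1076, 0.1398], 0.91)]
pin [([0.5085, 0.1086, 0.075], 0.74), ([0.5134, 0.1088, 0.137], 0.29)]
knob [([0.5265, 0.0074, 0.0925], 0.79)]
pointer_tip [([0.5775, 0.0109, 0.0895], 0.65)]
mark [([0.5894, -0.0304, 0.0813], 0.57)]
dispenser [([0.591, -0.0332, 0.0808], 0.43)]
pin []
```

View pics/w2.png

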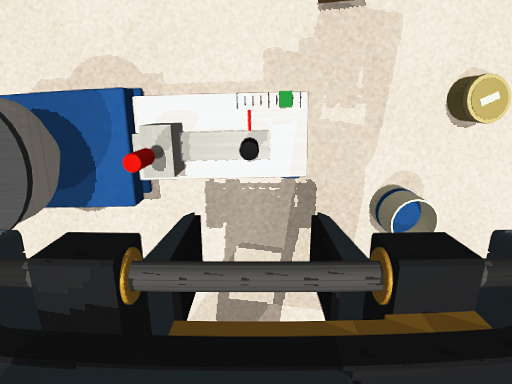

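Emit:
arm_command --pt "-0.015 -0.06 0.02 0 0.06" --pt "-0.032 -0.112 0.04 0 0.06" --pt "-0.032 -0.112 0.04 0 0.06"

```text
time: 3.38
position: [0.4513, 0.1017, 0.3021]
eef_rot: [-0.0, 0.998, 0.061, -0.001]
force: [0.2, -0.4, 0.0]
finger_gap: 0.0598
grasp_force: 0.0
```

```bash
cat >> h.py <<'E'
from scipy.spatial.transform import Rotation as R
def camT(f,s=None):
    if 'T' in f: return np.array(f['T'])
    P=np.eye(4); q=np.array(s['eef_rot']); P[:3,:3]=R.from_quat(q[[1,2,3,0]]).as_matrix(); P[:3,3]=s['position']
    return P@np.array(f['mount'])
def ray(f,T,px):
    D=np.array([f['k1'],0,0,0,0.])
    u=cv2.undistortPoints(np.array([[px]],float),np.array(f['mtx']),D)[0,0]
    d=T[:3,:3]@np.array([u[0],-u[1],-1]); return T[:3,3],d/np.linalg.norm(d)
def tri(rs):
    A=sum(np.eye(3)-np.outer(d,d) for o,d in rs); b=sum((np.eye(3)-np.outer(d,d))@o for o,d in rs)
    p=np.linalg.solve(A,b); return p,[np.linalg.norm(np.cross(d,p-o)) for o,d in rs]
def atz(r,z): o,d=r; return o+d*(z-o[2])/d[2]
def blobs(img,c):
    i=img.astype(int); a,b,e=i[...,0],i[...,1],i[...,2]
    m={'red':(a>110)&(b<60)&(e<60),'green':(b>90)&(a<80)&(e<110)}[c].astype(np.uint8)
    n,_,st,ce=cv2.connectedComponentsWithStats(m)
    return [(st[k].tolist(),np.round(ce[k],1).tolist()) for k in range(1,n) if st[k][4]>15]
E
python3 - <<'E'
from h import *
s=bot.state(); print(s['position'],s['eef_rot'])
f=vision.grab_frame('wrist'); save(f,'w3'); np.savez('w3',T=camT(f,s))
g=vision.grab_frame('top'); 
for n,x in [('w2',cv2.imread('pics/w2.png')[:,:,::-1]),('w3',f['img']),('top',g['img'])]: print(n,blobs(x,'red'),blobs(x,'green'))
lm(['sleeve_top','knob','pointer_tip','mark'],f)
E
```

```text
[0.45127381 0.10173764 0.30211334] [-6.41295605e-05  9.98152710e-01  6.07370361e-02 -1.47541034e-03]
w2 [([248, 110, 3, 20, 40], [249.1, 119.4]), ([123, 153, 19, 20, 272], [131.9, 162.5])] [([279, 91, 14, 16, 206], [285.3, 98.5])]
w3 [([348, 78, 5, 23, 80], [349.8, 89.2]), ([246, 111, 23, 24, 415], [257.2, 123.0])] [([383, 58, 15, 18, 243], [389.7, 66.5])]
top [] []
sleeve_top [([0.5101, 0.1055, 0.139], 0.97)]
knob [([0.5273, 0.0059, 0.0934], 0.9)]
pointer_tip [([0.5871, -0.0327, 0.0788], 0.55), ([0.5117, 0.1074, 0.0799], 0.51)]
mark [([0.5891, -0.0323, 0.0808], 0.53)]
```

View pics/w3.png

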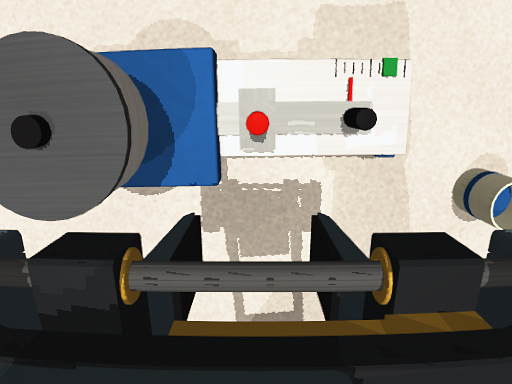

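```bash
python3 - <<'E'
from h import *
f=vision.grab_frame('wrist'); T3=np.load('w3.npz')['T']
T2=camT(f,dict(eef_rot=[0.001,.998,.058,0.0],position=[.5003,-.0066,.3427]))
for n,a,b,z in [('head top',(131.5,162.5),(257.2,123),.22),('tip',(249.2,110.5),(350.5,78.5),.091),('mark',(285.6,99),(389.8,67),.085),('knobtop',(249,148.5),(363.5,118.5),.151)]:
    r=[ray(f,T2,a),ray(f,T3,b)]; p,e=tri(r); print(n,p.round(4),np.round(e,4),[atz(x,z).round(4) for x in r])
E
```

```text
head top [0.5121 0.1081 0.2188] [0.0001 0.0001] [array([0.5125, 0.1077, 0.22  ]), array([0.5121, 0.1081, 0.22  ])]
tip [0.5683 0.009  0.087 ] [0. 0.] [array([0.5683, 0.0089, 0.091 ]), array([0.5679, 0.0101, 0.091 ])]
mark [ 0.5878 -0.0348  0.0829] [0.0001 0.0001] [array([ 0.5876, -0.0347,  0.085 ]), array([ 0.5875, -0.034 ,  0.085 ])]
knobtop [0.5268 0.0035 0.1406] [0.0005 0.0005] [array([0.5285, 0.0037, 0.151 ]), array([0.5262, 0.0067, 0.151 ])]
```

Emit:
arm_command --pt "0.04 0.001 0 0 0.05" --pt "0.061 0.001 0.03 0 0.05" --pt "0.061 0.001 0.075 0 0.05" --pt "0.061 0.001 0.117 0 0.05" --pt "0.061 0.001 0.117 0 0.05" --grip_force 25

```text
time: 4.35
position: [0.5127, 0.1059, 0.1834]
eef_rot: [0.001, 0.998, 0.059, -0.004]
force: [-0.9, 0.2, 1.0]
finger_gap: 0.0501
grasp_force: 0.0
```

```bash
python3 - <<'E'
from h import *
s=bot.state(); print(s['position'],s['force'])
f=vision.grab_frame('side'); save(f,'s2')
im=f['img'][150:290,230:380,::-1]; cv2.imwrite('pics/s2c.png',cv2.resize(im,None,fx=4,fy=4))
E
```

```text
[0.51269078 0.10591465 0.18341723] [-0.93204425  0.24628071  1.03718884]
```

View pics/s2c.png

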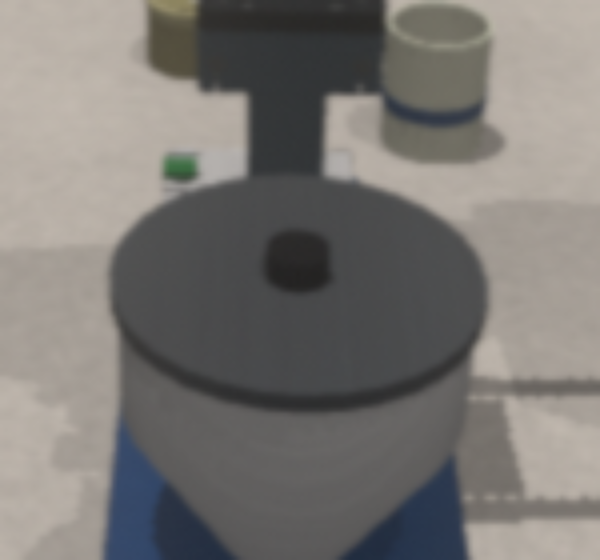

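Emit:
arm_command --pt "0 -0.002 0 0 0.03" --pt "0 -0.002 0 0 0.005" --pt "0 -0.002 0 0 0.005" --pt "0 -0.002 0 0 0.005" --pt "0 -0.002 0 0 0.005" --grip_force 25

```text
time: 5.03
position: [0.5147, 0.109, 0.1869]
eef_rot: [0.0, 0.998, 0.059, 0.001]
force: [0.4, -1.5, 4.5]
finger_gap: 0.0174
grasp_force: 25.0
```

Emit:
arm_command --pt "0 0 -0.012 0 0.005" --pt "0 0 -0.03 0 0.005" --pt "0 0 -0.05 0 0.005" --pt "0 0 -0.08 0 0.005" --pt "0 0 -0.11 0 0.005"

```text
time: 5.65
position: [0.5139, 0.1091, 0.2972]
eef_rot: [-0.0, 0.998, 0.059, -0.0]
force: [0.7, 0.8, -0.8]
finger_gap: 0.0179
grasp_force: 25.0
```

```bash
python3 - <<'E'
from h import *
s=bot.state(); print(s['position'],s['force'],s['finger_gap'],s['grasp_force'])
f=vision.grab_frame('side'); lm(['pin_foot','pin','pot','knob'],f)
f=vision.grab_frame('wrist'); save(f,'w4'); lm(['pin_foot','pin','pot','knob'],f)
E
```

```text
[0.51391086 0.1090723  0.29724873] [ 0.69523231  0.81496755 -0.84947809] 0.017945512639293084 24.995981454849243
pin_foot [([0.5132, 0.1064, 0.1882], 0.77)]
pin [([0.5144, 0.1108, 0.1904], 0.83)]
pot [([0.4456, -0.2347, 0.0], 0.7)]
knob [([0.5261, 0.0061, 0.0923], 0.45)]
pin_foot [([0.5077, 0.1106, 0.1876], 0.63)]
pin [([0.5063, 0.1062, 0.1886], 0.71)]
pot [([0.4466, -0.2346, -0.0004], 0.66)]
knob [([0.5249, 0.0032, 0.0904], 0.98), ([0.5044, 0.181, 0.0021], 0.63)]
```

View pics/w4.png

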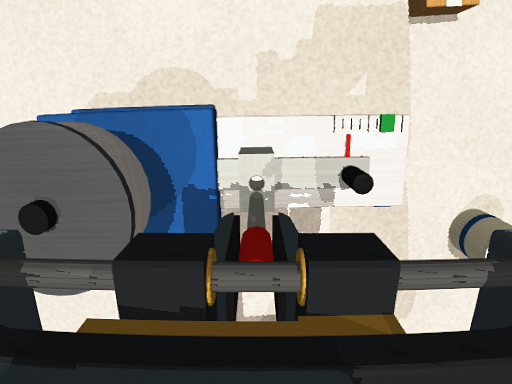

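Emit:
arm_command --pt "-0.01 0.03 -0.01 0 0.005" --pt "-0.025 0.075 -0.01 0 0.005" --pt "-0.04 0.125 -0.01 0 0.005" --pt "-0.056 0.175 -0.01 0 0.005" --pt "-0.073 0.225 -0.01 0 0.005"

```text
time: 6.78
position: [0.4678, -0.1245, 0.3058]
eef_rot: [-0.0, 0.998, 0.059, -0.0]
force: [1.5, -0.4, -0.9]
finger_gap: 0.0174
grasp_force: 25.0
```

Emit:
arm_command --pt "-0.016 0.05 0 0 0.005" --pt "-0.028 0.085 0 0 0.005" --pt "-0.035 0.109 0 0 0.005" --pt "-0.035 0.109 0 0 0.005"

```text
time: 7.28
position: [0.4461, -0.2366, 0.3055]
eef_rot: [-0.0, 0.998, 0.058, -0.0]
force: [-0.3, 0.1, -0.1]
finger_gap: 0.0176
grasp_force: 25.0
```

```bash
python3 - <<'E'
from h import *
s=bot.state(); print(s['position'],s['eef_rot'],s['force'],s['grasp_force'])
for c in ['wrist','side','top']:
    f=vision.grab_frame(c); save(f,'p_'+c); lm(['pot','pin_foot'],f)
E
```

```text
[ 0.44609784 -0.23663521  0.30550021] [-2.47024147e-04  9.98319617e-01  5.79454567e-02 -4.53833303e-04] [-0.28271555  0.14297613 -0.05800561] 24.995835721492767
pot [([0.4476, -0.2376, -0.004], 0.95)]
pin_foot [([0.4424, -0.2384, 0.1992], 0.57)]
pot []
pin_foot [([0.4428, -0.2372, 0.1952], 0.51)]
pot [([0.4449, -0.2385, -0.0001], 0.41)]
pin_foot []
```

View pics/p_wrist.png

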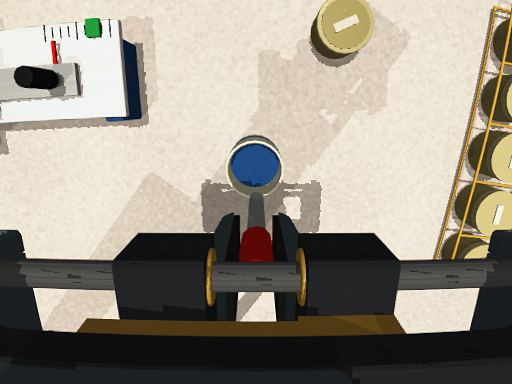

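Emit:
arm_command --pt "0.001 0.001 0.04 0 0.005" --pt "0.001 0.001 0.085 0 0.005" --pt "0.001 0.001 0.125 0 0.005" --pt "0.001 0.001 0.16 0 0.005" --pt "0.001 0.001 0.184 0 0.005"

```text
time: 8.35
position: [0.4472, -0.2357, 0.1206]
eef_rot: [-0.0, 0.998, 0.06, -0.001]
force: [-0.7, -0.1, -0.2]
finger_gap: 0.0171
grasp_force: 25.0
```

Emit:
arm_command --pt "0 0 0.001 0 0.005" --pt "0 0 0.002 0 0.005" --pt "0 0 0.002 0 0.005"

```text
time: 8.72
position: [0.4485, -0.2367, 0.1214]
eef_rot: [0.001, 0.998, 0.059, 0.001]
force: [0.3, 0.2, -0.1]
finger_gap: 0.0178
grasp_force: 25.0
```

```bash
python3 - <<'E'
from h import *
f=vision.grab_frame('side'); lm(['pot','pin_foot','pin'],f)
im=f['img'][100:240,260:410,::-1]; cv2.imwrite('pics/s3c.png',cv2.resize(im,None,fx=4,fy=4))
E
```

```text
pot [([0.4461, -0.2379, 0.0028], 0.56)]
pin_foot []
pin [([0.5934, -0.0328, 0.0817], 0.43), ([0.6264, -0.3249, -0.0022], 0.23)]
```

View pics/s3c.png

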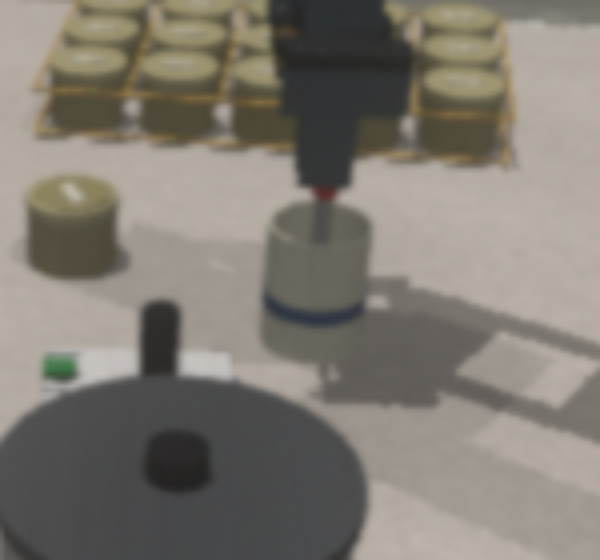

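Emit:
arm_command --pt "0 0 0.003 0 0.005" --pt "0 0 0.005 0 0.005" --pt "0 0 0.006 0 0.005" --pt "0 0 0.006 0 0.005"

```text
time: 9.43
position: [0.4476, -0.2363, 0.114]
eef_rot: [-0.0, 0.998, 0.059, -0.0]
force: [-0.4, -0.5, -0.7]
finger_gap: 0.0174
grasp_force: 25.0
```

Emit:
arm_command --pt "0 0 0 0 0.06" --pt "0 0 0 0 0.09" --pt "0 0 0 0 0.09" --pt "0 0 -0.02 0 0.09" --pt "0 0 -0.05 0 0.09"

```text
time: 10.05
position: [0.447, -0.236, 0.164]
eef_rot: [-0.001, 0.998, 0.059, -0.001]
force: [1.4, -0.6, -0.3]
finger_gap: 0.0645
grasp_force: 0.0
```

Emit:
arm_command --pt "0 0 -0.05 0 0.09" --pt "0 0 -0.1 0 0.06" --pt "0 0 -0.14 0 0.06" --pt "0 0 -0.16 0 0.06"

```text
time: 10.55
position: [0.4482, -0.2366, 0.3269]
eef_rot: [0.001, 0.998, 0.059, 0.002]
force: [1.0, 0.2, -0.7]
finger_gap: 0.0602
grasp_force: 0.0
```

```bash
python3 - <<'E'
from h import *
s=bot.state(); print(s['position'],s['eef_rot'])
f=vision.grab_frame('wrist'); save(f,'w5'); lm(['pot','pin_foot','pin'],f)
E
```

```text
[ 0.44820262 -0.23660607  0.3268885 ] [0.00118277 0.99823441 0.05935773 0.00182353]
pot [([0.4447, -0.2367, -0.0012], 0.69), ([0.6279, -0.3253, 0.0027], 0.33)]
pin_foot []
pin [([0.4451, -0.2382, 0.0019], 0.76)]
```

View pics/w5.png

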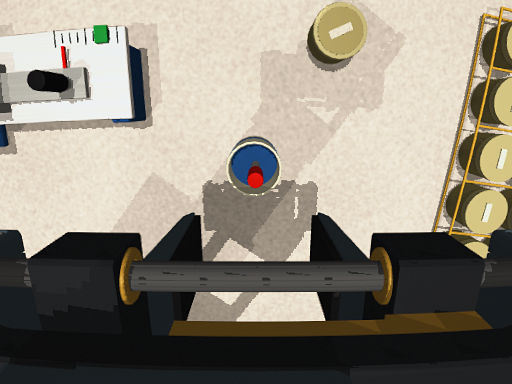

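Emit:
arm_command --pt "0.02 -0.045 0 0 0.06" --pt "0.045 -0.1 0.01 0 0.06" --pt "0.07 -0.155 0.03 0 0.06" --pt "0.095 -0.205 0.06 0 0.06" --pt "0.106 -0.232 0.1 0 0.06"

```text
time: 11.38
position: [0.5257, 0.0091, 0.2222]
eef_rot: [-0.0, 0.998, 0.06, -0.0]
force: [0.6, 0.0, -0.7]
finger_gap: 0.0601
grasp_force: 0.0
```

Emit:
arm_command --pt "0 0 0.01 0 0.06" --pt "0 0 0.02 0 0.06" --pt "0 0 0.02 0 0.06"

```text
time: 11.75
position: [0.5252, 0.0055, 0.2041]
eef_rot: [0.0, 0.998, 0.059, -0.0]
force: [-0.7, 0.6, 0.5]
finger_gap: 0.0598
grasp_force: 0.0
```

```bash
python3 - <<'E'
from h import *
s=bot.state(); print(s['position'],s['eef_rot'])
f=vision.grab_frame('wrist'); save(f,'w6'); T=camT(f,s); lm(['knob','pointer_tip','mark'],f)
print(blobs(f['img'],'red'),blobs(f['img'],'green'))
m=vision.silhouettes('knob',f)
if m:
    ys,xs=np.where(m[0]['region']); print(xs.min(),xs.max(),ys.min(),ys.max())
E
```

```text
[0.5251723  0.00545729 0.20406731] [ 1.82673686e-04  9.98283314e-01  5.85693169e-02 -1.65445402e-04]
knob [([0.526, 0.0053, 0.0922], 0.72)]
pointer_tip [([0.5733, 0.0098, 0.0903], 0.71)]
mark [([0.5885, -0.03, 0.0832], 0.57)]
[([255, 142, 4, 30, 103], [256.7, 155.6])] [([301, 114, 19, 24, 419], [309.7, 125.1])]
88 285 141 223
```

View pics/w6.png

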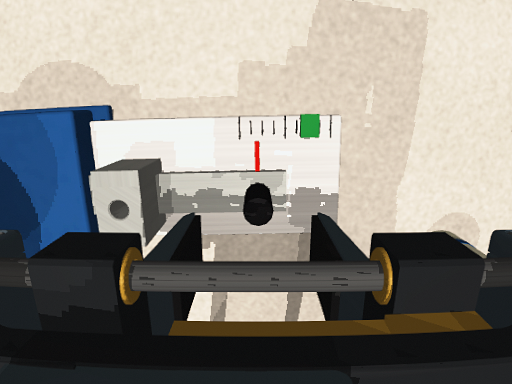

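Emit:
arm_command --pt "0.001 0 0.035 0 0.06" --pt "0.001 0 0.07 0 0.06" --pt "0.001 0 0.09 0 0.05" --pt "0.001 0 0.09 0 0.03" --pt "0.001 0 0.09 0 0.01" --grip_force 40

```text
time: 12.62
position: [0.5273, 0.0066, 0.1153]
eef_rot: [0.0, 0.998, 0.059, 0.001]
force: [1.0, -0.9, 0.9]
finger_gap: 0.0327
grasp_force: 0.0
```

Emit:
arm_command --pt "0 0 0 0 0.01" --pt "0 0 0 0 0.01" --pt "0 0 0 0 0.01"

```text
time: 13.0
position: [0.5277, 0.0043, 0.1154]
eef_rot: [0.002, 0.998, 0.06, 0.002]
force: [1.4, -8.1, 0.7]
finger_gap: 0.0209
grasp_force: 40.0
```

```bash
cat >> h.py <<'E'
def gap(name):
    s=bot.state(); f=vision.grab_frame('wrist'); save(f,name); T=camT(f,s)
    r=blobs(f['img'],'red'); g=blobs(f['img'],'green'); print(r,g)
    r=max([x for x in r if x[0][1]<190],key=lambda x:x[0][3]); g=max(g,key=lambda x:x[0][4])
    tip=atz(ray(f,T,(r[0][0]+(r[0][2]-1)/2,r[0][1]+1)),.091)
    mk=atz(ray(f,T,(g[0][0]+(g[0][2]-1)/2,g[0][1]+(g[0][3]-1)/2)),.085)
    P=T@np.linalg.inv(np.array(f['mount'])); d=P[:3,:3].T@(mk-tip)
    print('pos',s['position'],'force',s['force'],s['finger_gap'],s['grasp_force']); print(tip.round(4),mk.round(4),'tool delta',d.round(4),'pull',d[1]+.028*(d[0]))
E
python3 - <<'E'
from h import *
gap('w7')
E
```

```text
[([252, 160, 7, 42, 239], [254.7, 180.0])] [([317, 121, 27, 33, 853], [330.2, 137.0])]
pos [0.5276756  0.00429421 0.11544825] force [ 1.43819745 -8.05615693  0.72088372] 0.020944438000264926 39.99924123287201
[0.569  0.0097 0.091 ] [ 0.5882 -0.0339  0.085 ] tool delta [0.0138 0.0455 0.0063] pull 0.04587392209786008
```

Emit:
arm_command --pt "0 0.008 0 0 0.005" --pt "0.0005 0.018 0 0 0.005" --pt "0.001 0.029 0 0 0.005" --pt "0.001 0.039 0 0 0.005" --pt "0.0013 0.045 0 0 0.005"

```text
time: 13.68
position: [0.5333, -0.0368, 0.1154]
eef_rot: [-0.001, 0.998, 0.059, 0.001]
force: [-2.6, 7.6, 6.1]
finger_gap: 0.0213
grasp_force: 40.0
```

Emit:
arm_command --pt "0 0 0 0 0.005" --pt "0 0 0 0 0.005"

```text
time: 13.92
position: [0.5333, -0.0365, 0.1154]
eef_rot: [-0.001, 0.998, 0.059, 0.001]
force: [-0.2, 7.2, 6.8]
finger_gap: 0.021
grasp_force: 40.0
```

```bash
python3 - <<'E'
from h import *
gap('w8')
E
```

```text
[([252, 160, 7, 43, 241], [254.8, 180.7])] [([250, 122, 27, 33, 856], [262.6, 137.9])]
pos [ 0.53328405 -0.03649622  0.11543638] force [-0.24494712  7.17028273  6.77587378] 0.020951438889236774 40.0193989276886
[ 0.5746 -0.031   0.091 ] [ 0.5882 -0.0343  0.085 ] tool delta [0.0131 0.0048 0.006 ] pull 0.005190613518198978
```

View pics/w8.png

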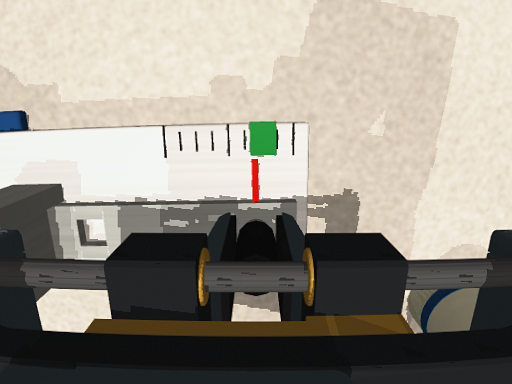

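Emit:
arm_command --pt "0 0.003 0 0 0.005" --pt "0 0.005 0 0 0.005" --pt "0 0.005 0 0 0.005" --pt "0 0.005 0 0 0.005"

```text
time: 14.48
position: [0.5339, -0.0412, 0.1154]
eef_rot: [-0.002, 0.998, 0.059, 0.001]
force: [-1.3, 7.7, 6.6]
finger_gap: 0.0208
grasp_force: 40.0
```

```bash
python3 - <<'E'
from h import *
gap('w9'); f=vision.grab_frame('top'); save(f,'t9'); lm(['pot','pin','store_tin','mark','pointer_tip'],f)
E
```

```text
[([252, 159, 7, 44, 238], [255.0, 180.8])] [([242, 122, 27, 33, 851], [254.8, 138.0])]
pos [ 0.53393001 -0.04118452  0.11541328] force [-1.28764775  7.67676445  6.61153118] 0.020783489122587897 40.021623373031616
[ 0.5759 -0.0356  0.091 ] [ 0.5882 -0.0341  0.085 ] tool delta [ 0.0125 -0.      0.006 ] pull 0.0003476240536538273
pot [([0.4426, -0.2353, -0.0015], 0.98), ([0.784, -0.0919, -0.0002], 0.59)]
pin []
store_tin [([0.6282, -0.3269, 0.0018], 0.68)]
mark []
pointer_tip []
```

```bash
python3 -c "
from rig import ticket
print(ticket.hand_in())"
```

```text
the job is handed in; nothing more can be done
None
```

I handed the job in with the lock pin resting in the upright pot and the gate held open: the gripper had the knob at 40 N, and the last wrist-camera check put the pointer about 0.3 mm from the middle of the green mark. The hand-in returned no verdict.

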